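Lift out the tray that carries the mirror-screw canister

TASK

Two lift-out trays lie in the open drawer, and the round screw-top canister of mirror screws stands on one of them. Take that tray by its handle, lift it level out of the drawer without tipping or losing anything on it, and finish while still holding it steady and level in the air over the drawer, its underside at least 5 cm above the top of the drawer's walls. Leave the other tray and the dividers where they are.

Things in the scene. Friction and masses are not known exactly. Their poses are not given: they have to be found in the camera images.
- tray_a: plywood lift-out tray in the drawer, 200 (its x) x 100 (its y) x 22 mm high, walls and floor 5 mm, 0.18 to 0.29 kg empty; a handle crosses its middle along y. Two bays, at +x and -x of the handle, each with one loose thing at most 44 mm tall. Origin: centre of the underside; z up. Lies on the +y side of tray_b, which is alike
- tray_b: plywood lift-out tray in the drawer, 200 (its x) x 100 (its y) x 22 mm high, walls and floor 5 mm, 0.18 to 0.29 kg empty; a handle crosses its middle along y. Two bays, at +x and -x of the handle, each with one loose thing at most 44 mm tall. Origin: centre of the underside; z up. Lies on the -y side of tray_a, which is alike
- tray_a_grip (a point): middle of tray_a's wooden grip bar, 80 mm above the tray's underside: the bar is 14 mm thick (tray x), 80 mm long (tray y) and 24 mm high (68 to 92 mm above the underside), on two posts 12 mm wide at y = -34 and +34 mm
- tray_b_grip (a point): middle of tray_b's wooden grip bar, 80 mm above the tray's underside: the bar is 14 mm thick (tray x), 80 mm long (tray y) and 24 mm high (68 to 92 mm above the underside), on two posts 12 mm wide at y = -34 and +34 mm
- canister: closed round brass screw-top canister of mirror screws, standing in one of the four tray bays, about 60 mm from the tray's centre; 40 mm across, 44 mm tall, with a knurled lid 42 mm across, 0.11 to 0.21 kg. Origin: centre of the underside; z up
- compass: hand bearing compass, a yellow plastic puck 60 mm across and 30 mm tall, loose in another bay, 0.11 kg. Origin: centre of the underside; z up
- eyepiece: waisted aluminium telescope eyepiece, 38 mm across at the foot, 42 mm tall, loose in another bay, 0.07 kg. Origin: centre of the underside; z up
- chart_weight: plain brass chart weight, a block 50 x 30 x 18 mm, loose in another bay, 0.2 kg. Origin: centre of the underside; z up
- drawer: chipped white-painted plywood drawer, open on top, fixed to the table: 276 (x) x 436 (y) mm outside, 55 mm high, walls 8 mm, floor 8 mm thick; the trays stand on its floor with 8 mm or more of room all round. A pull stands 30 mm out of its -x face; a 38 mm high partition at y = +115 mm parts off the dividers. Origin: centre of the underside
- dividers: pair of rusty steel dividers, about 170 mm long, lying in the drawer's narrow +y compartment
Things that resemble listed ones, but are neither listed nor needed, are in the scene too. What is shaped like the tray_a but green is not meant.

How it is judged:
By the outcome, as a careful person would: the job done as asked, in the order asked, and still so for the second after the job is handed in, while the arm keeps its last pose, push and grip.
It also fails if it takes over 32 s, if anything falls off the work surface, if the arm or the gripper's body presses on something with over 40 N, if the wrist force passes 120 N, or if a joint passes its speed limit or range.

ROBOT

A 7-joint arm with a two-finger parallel gripper is mounted at the origin on the work surface. World frame = base frame: x ahead of the robot, y to its left, z up, the work surface at z = 0. Lengths are in m, angles in rad, forces in N, time in s.
With the tool pointing down it reaches from about 0.4 to 0.85 m from the base axis. Payload 4.5 kg.
Tool frame: the origin (TCP) lies between the finger pads; the fingertips stand 19 mm ahead of it and the grasp point (between the pads) is the TCP (r.nose_length is the distance from the TCP to the fingertips, in m); z points along the fingers, y is the direction in which the jaws open and shut (so a half turn about z gives the same grasp; the last joint's range is limited). The gripper opens to 85 mm and grips with 20 to 120 N. Pads are 22 mm wide; open, the fingers measure 114 mm over their backs; the gripper's body (76 mm by 85 mm) begins 54 mm behind the grasp point. The pads swing forward as they close: fully open they stand 13 mm farther back than shut.
Start: joints at [-1.091, 0.689, -0.195, 1.565, 0.157, 0.902, -0.215], TCP at [0.269, 0.564, 0.25] pointing down, gripper open.
Joint ranges: [-3.01, 3.01], [-0.46, 2.08], [-1.47, 1.51], [0.13, 2.56], [-1, 4.14], [0.04, 2.09], [-2.66, 2.66]. Speed limits (rad/s): [2.57, 2.57, 3.14, 3.14, 3.14, 3.14, 3.14].

INTERFACE

Orientations are given as a unit quaternion [x, y, z, w].
In Python, from station import readout, optics, order, r gives the robot as it stands. The module is installed in compiled form; this text tells all that it offers.
- The arm moves only by the tool drive_tool, never from a script. Its argument "commands" is one flat list of numbers, 7 for each row, row after row: the turn, a rotation vector about the tool's x, y, z in rad, then the shift along the tool's x, y, z in mm, then the opening, from 0 (shut) to 1 (fully open). In form: [wx, wy, wz, x, y, z, claw, wx, wy, wz, x, y, z, claw, ...]. A call has 1 to 5 rows; each row is the pose to reach, as a shift and turn from the pose commanded when the call began, along the tool's axes at that moment; what a row does not reach only later rows make up. A row lasts 1/8 s, in which the tool goes at most 62.5 mm and 10.7 degrees, less where a joint would pass 70% of its speed; a pose out of reach is approached as far as the arm can. A call with a gripper value outside its range is refused whole. The fingers move at their own pace and stop on an object; "squeeze" is the grip in N (left out, the last holds). Time passes only in rows, so rows that repeat a pose let the fingers close. It gives the time, the measured TCP pose, the force and the opening at its end, in the units of the state.
- readout.state(): the state, without advancing time (a new reading comes with each control period).
- optics.read_camera(name): name is "scene" or "top" or "wrist"; returns (picture, depth): 420x560x3 uint8, blue, green, red; 420x560 float32, m along the optical axis (not along the pixel's ray), 0 where there is no reading.
- optics.camera_info(name): a dict with "intrinsics" (3x3 intrinsics, pixels), "rvec" (rotation vector, rad) and "tvec" (3), from world to camera coordinates, as OpenCV has them; the wrist camera has in their place "mount" (4x4, takes a point from camera to tool coordinates, whose origin is the TCP and whose axes are the flange's). Camera axes: x right, y down, z forward; pixel columns grow to the right and rows downward; lengths in m; the calibration is good to about 2 mm. The wrist camera is an equidistant fisheye: a pixel r from the principal point sees the ray r / f radians off the axis. A picture is of the moment at which its call begins: read the wrist's pose just before it. camera_info takes no time and is no camera call.
- order.finish_job(): hands the job in, once; it reports no verdict.
Trained networks look in the newest picture that a camera, given by its name, has taken for a name from the list of things; names that differ only in an ending like _2 or _b are one class to them, and where a whole thing is asked for, a point or a joint stands for the part that bears it (a point fixed in the world has none). Each returns a list of dicts, best first, with "score" (0 to 1); they miss things now and then, are a little off and sometimes report something else, mostly with a low value. They report only what shows in the picture. A call takes as long as a camera call. They do not tell look-alikes from the thing itself.
- optics.look_for(name, camera): "rect" ([left, top, right, bottom] in pixels, round what is visible of it).
The state is a dict: "time_s": time; "joint_pos": joint angles; "qvel": joint speeds; "joint_torque": joint torques, N m; "tcp_pos": TCP position; "ee_rot": TCP orientation; "contact_force": force on the tool from outside, world axes, zero at the start; "torque": the same for the moment, N m; "gripper_width": finger opening in m.
Only numpy, scipy, OpenCV 4.12 (cv2) and the standard library are available. Lean on these libraries where they do the work, as an engineer would, in place of code of your own. Each camera call takes 0.05 s, during which the arm holds its last target.

## Working session

There is one attempt and no reset: what is moved stays moved. The work goes in short steps, Python scripts to look and compute and a tool call to move; the robot and the scene stay as the last step left them, time stands still between calls to the robot, and variables do not carry over. Pictures are saved under pics/ and viewed, and the job is handed in when it is done.

Besides the shell and the picture viewer there is one more tool, called after ">>>" as name(argument=value, ...), one argument or row to a line, values as JSON. drive_tool: Moves the arm, as the interface text tells. Its arguments: {"type":"object","properties":{"commands":{"type":"array","items":{"type":"number"}},"squeeze":{"type":"number"}},"required":["commands"]}

```bash
mkdir -p pics; ls; cat > h.py <<'E'
import numpy as np, cv2
from station import readout, optics, order, r
def cam(n):
    i=optics.camera_info(n); K=np.array(i["intrinsics"],float)
    R=cv2.Rodrigues(np.array(i["rvec"],float))[0]; t=np.array(i["tvec"],float).ravel()
    return K,R,t
def cloud(n,d):
    K,R,t=cam(n); v,u=np.mgrid[:d.shape[0],:d.shape[1]]
    p=np.stack([(u-K[0,2])/K[0,0]*d,(v-K[1,2])/K[1,1]*d,d],-1)
    return (p-t)@R
E
python3 - <<'E'
from h import *
for n in("scene","top"):
    im,d=optics.read_camera(n); cv2.imwrite(f"pics/{n}0.png",im); np.save(f"{n}0.npy",d); 
    for nm in ("canister","tray_a_grip","tray_a"):
        print(n,nm,[(np.round(x["rect"]),round(x["score"],2)) for x in optics.look_for(nm,n)])
s=readout.state(); print(s)
E
```

```text
pics
scene canister [(array([227., 223., 248., 252.]), 0.96)]
scene tray_a_grip [(array([168.,  69., 254., 131.]), 0.81), (array([372., 220., 482., 298.]), 0.75), (array([165., 218., 271., 317.]), 0.69)]
scene tray_a [(array([123., 176., 221., 268.]), 0.98), (array([376., 219., 483., 298.]), 0.76), (array([168., 215., 270., 314.]), 0.72), (array([163.,  73., 256., 126.]), 0.57)]
top canister [(array([292., 164., 311., 183.]), 0.68)]
top tray_a_grip [(array([353., 254., 435., 313.]), 0.95), (array([278., 112., 330., 190.]), 0.85), (array([138., 210., 210., 249.]), 0.67)]
top tray_a [(array([353., 248., 436., 315.]), 0.98), (array([132., 214., 207., 249.]), 0.87), (array([275., 115., 330., 188.]), 0.86), (array([333., 128., 383., 208.]), 0.59)]
{'time_s': 0.4, 'joint_pos': array([-1.09119654,  0.68925325, -0.1945975 ,  1.56545374,  0.15728938,
        0.90249459, -0.21508815]), 'qvel': array([ 8.75869012e-04, -2.06420142e-03,  5.21460072e-05, -2.52421468e-03,
       -1.47309818e-03,  2.20208620e-03, -5.39579540e-04]), 'joint_torque': array([ 1.22995676e-03, -5.38992941e+01, -1.26469173e+00, -1.58622658e+01,
        9.76594660e-03,  3.96372518e-03,  1.77468741e-05]), 'tcp_pos': array([0.26943506, 0.5638605 , 0.25017983]), 'ee_rot': array([ 2.21036947e-01,  9.75265428e-01, -1.09270615e-04, -2.81796659e-05]), 'contact_force': array([-0.07637037,  0.55762163, -0.23953374]), 'torque': array([-0.02778115, -0.05955287, -0.01449269]), 'gripper_width': 0.08525908926838975}
```

View pics/scene0.png

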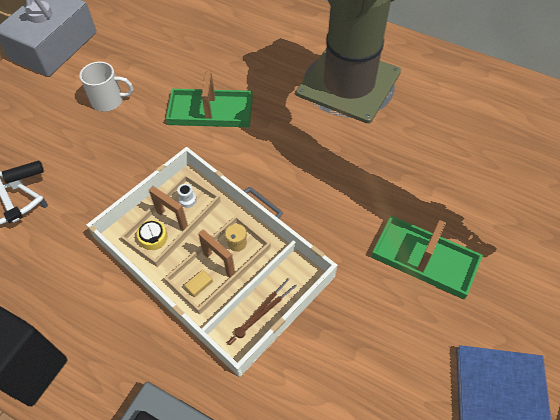

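View pics/top0.png

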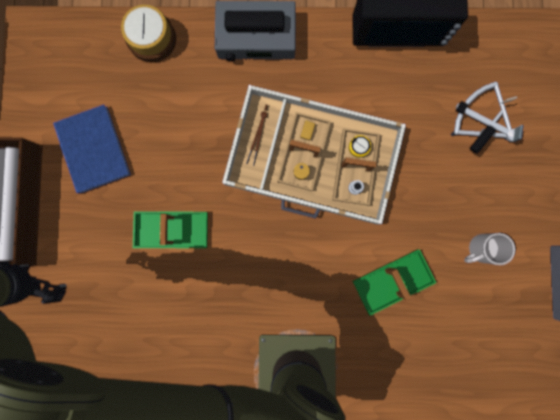

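```bash
python3 - <<'E'
from h import *
im=cv2.imread("pics/top0.png"); c=im[90:230,240:400]; cv2.imwrite("pics/topc.png",cv2.resize(c,(640,560),interpolation=cv2.INTER_CUBIC))
im=cv2.imread("pics/scene0.png"); c=im[150:330,100:290]; cv2.imwrite("pics/scc.png",cv2.resize(c,(633,600),interpolation=cv2.INTER_CUBIC))
d=np.load("top0.npy"); P=cloud("top",d)
for u,v in [(302,173),(290,120),(310,150),(300,150),(358,168)]: print(u,v,P[v,u].round(3))
E
```

```text
302 173 [ 0.536 -0.012  0.054]
290 120 [0.691 0.02  0.012]
310 150 [ 0.59  -0.031  0.092]
300 150 [ 0.605 -0.008  0.016]
358 168 [ 0.556 -0.168  0.014]
```

View crops.

View pics/topc.png

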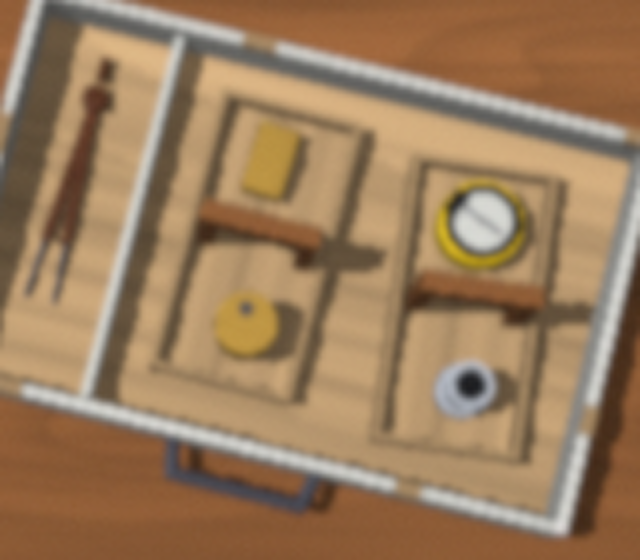

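View pics/scc.png

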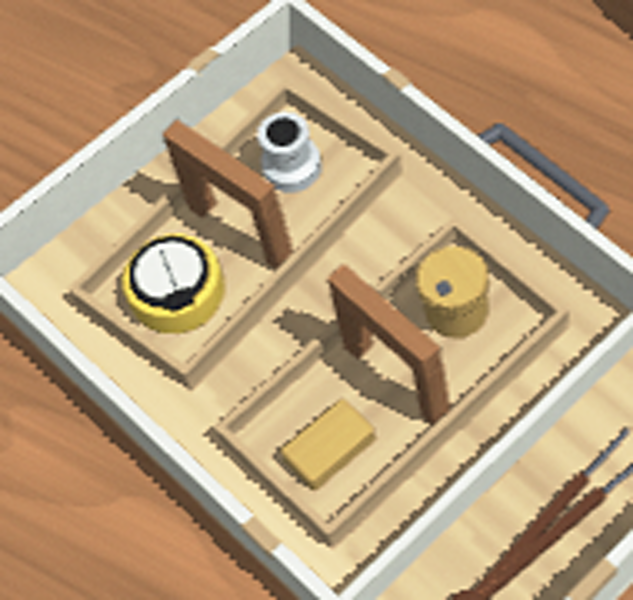

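```bash
python3 - <<'E'
from h import *
for n in("top","scene"):
    d=np.load(n+"0.npy"); P=cloud(n,d)[d>0]
    for c in [(.59,-.02),(.585,-.14)]:
        m=(P[:,2]>.088)&(P[:,2]<.12)&(np.hypot(P[:,0]-c[0],P[:,1]-c[1])<.07)
        Q=P[m]; 
        if len(Q)<5: print(n,c,len(Q)); continue
        b=cv2.minAreaRect(Q[:,:2].astype(np.float32)); print(n,c,len(Q),"z",np.percentile(Q[:,2],[5,50,95]).round(3),"rect",np.round(b[0],4),np.round(b[1],4),b[2])
        u=np.linalg.svd(Q[:,:2]-Q[:,:2].mean(0))[2][0]; print(Q.mean(0).round(4),np.degrees(np.arctan2(u[1],u[0])))
    # drawer wall tops
    m=(abs(P[:,2]-.055)<.006)&(np.hypot(P[:,0]-.6,P[:,1]+.06)<.3); Q=P[m]
    b=cv2.minAreaRect(Q[:,:2].astype(np.float32)); print(n,"drawer",b)
E
```

```text
top (0.59, -0.02) 195 z [0.092 0.101 0.104] rect [ 0.6016 -0.0168] [0.0789 0.0158] 75.77910614013672
[ 0.6007 -0.0167  0.1   ] 75.23980531139647
top (0.585, -0.14) 197 z [0.092 0.101 0.104] rect [ 0.5596 -0.1599] [0.0795 0.015 ] 80.86888885498047
[ 0.559  -0.1593  0.1   ] -98.66238392188419
top drawer ((0.6496022939682007, -0.05880215764045715), (0.438544899225235, 0.401289701461792), 75.83101654052734)
scene (0.59, -0.02) 344 z [0.091 0.098 0.101] rect [ 0.6019 -0.0149] [0.0822 0.0151] 75.02222442626953
[ 0.6033 -0.0128  0.0976] 75.4450058529814
scene (0.585, -0.14) 313 z [0.089 0.098 0.101] rect [ 0.5605 -0.1575] [0.0814 0.0158] 81.44803619384766
[ 0.5617 -0.1559  0.0974] 81.74649108599868
scene drawer ((0.6420156955718994, -0.05533021688461304), (0.4395463466644287, 0.3872518241405487), 75.84254455566406)
```

tray_a (beside the partition) carries the canister, towards the pull, and the chart weight. Its bar is centred near (0.602, -0.016) and runs at about 75.4°. The bar in the close-up is at about (260,225), the canister at (247,323).

```bash
cat >> h.py <<'E'
from scipy.spatial.transform import Rotation as Ro
def goal(pos,ang,q=None,p=None):
    # ang: world angle of tool y (deg); prints tool-frame rotvec and shift mm
    s=readout.state(); Rc=Ro.from_quat(s["ee_rot"] if q is None else q); p0=s["tcp_pos"] if p is None else p
    best=None
    for a in (ang,ang+180):
        y=np.array([np.cos(np.radians(a)),np.sin(np.radians(a)),0]); z=np.array([0,0,-1.]); x=np.cross(y,z)
        w=(Rc.inv()*Ro.from_matrix(np.stack([x,y,z],1))).as_rotvec()
        print("ang",a,"w",w.round(4),np.degrees(np.linalg.norm(w)).round(1),"shift",(Rc.inv().apply(np.array(pos)-p0)*1000).round(1))
E
python3 - <<'E'
from h import *
goal([.602,-.016,.19],-14.6)
d=np.load("top0.npy"); P=cloud("top",d)[d>0]
c=np.array([.602,-.016]);a=np.radians(-14.6);ex=np.array([np.cos(a),np.sin(a)]);ey=np.array([-ex[1],ex[0]])
L=np.c_[(P[:,:2]-c)@ex,(P[:,:2]-c)@ey]
m=(abs(L[:,0]+60)<1000)&(abs(L[:,0]+.06)<.035)&(abs(L[:,1])<.04)&(P[:,2]>.05); print("can",(L[m].min(0)+L[m].max(0))/2,m.sum())
m=(abs(L[:,0]-.055)<.035)&(abs(L[:,1])<.04)&(P[:,2]>.025)&(P[:,2]<.04); print("wt",(L[m].min(0)+L[m].max(0))/2,m.sum())
print(readout.state()["joint_pos"].round(2))
E
```

```text
ang -14.6 w [-2.0000e-04  2.0000e-04  1.3799e+00] 79.1 shift [-550.1 -379.8   60.3]
ang 165.4 w [-2.0000e-04 -2.0000e-04 -1.7617e+00] 100.9 shift [-550.1 -379.8   60.3]
can [-0.05871886 -0.00856871] 203
wt [0.05946267 0.00379665] 195
[-1.09  0.69 -0.19  1.57  0.16  0.9  -0.22]
```

>>> drive_tool(
  commands=[0, 0, 0.12, -48, -33, 5, 0.55, 0, 0, 0.24, -96, -66, 10, 0.55, 0, 0, 0.36, -144, -99, 15, 0.55, 0, 0, 0.48, -192, -132, 20, 0.55, 0, 0, 0.6, -240, -165, 25, 0.55],
)

```text
time_s: 1.02
tcp_pos: [0.4158, 0.3102, 0.2254]
ee_rot: [0.501, 0.865, 0.0, 0.0]
contact_force: [1.0, 0.0, 0.7]
gripper_width: 0.0466
```

```bash
python3 - <<'E'
from h import *
goal([.602,-.016,.19],-14.6)
E
```

```text
ang -14.6 w [ 9.000e-04 -6.000e-04  7.762e-01] 44.5 shift [-375.6   -1.    35.3]
ang 165.4 w [ 7.0000e-04  1.1000e-03 -2.3654e+00] 135.5 shift [-375.6   -1.    35.3]
```

>>> drive_tool(
  commands=[0, 0, 0.15, -60, 0, 5, 0.55, 0, 0, 0.3, -120, 0, 10, 0.55, 0, 0, 0.45, -180, 0, 15, 0.55, 0, 0, 0.6, -240, 0, 20, 0.55, 0, 0, 0.73, -300, 0, 25, 0.55],
)

```text
time_s: 1.65
tcp_pos: [0.5663, 0.0506, 0.2003]
ee_rot: [0.777, 0.63, 0.0, 0.0]
contact_force: [0.9, 0.5, -0.7]
gripper_width: 0.0467
```

```bash
python3 - <<'E'
from h import *
goal([.602,-.016,.19],-14.6)
E
```

```text
ang -14.6 w [ 0.0006 -0.0007  0.0459] 2.6 shift [-57.7  48.7  10.3]
ang 165.4 w [ 1.1000e-03  9.0000e-04 -3.0957e+00] 177.4 shift [-57.7  48.7  10.3]
```

>>> drive_tool(
  commands=[0, 0, 0.02, -25, 21, 4, 0.55, 0, 0, 0.04, -46, 39, 8, 0.55, 0, 0, 0.046, -58, 49, 10, 0.55, 0, 0, 0.046, -58, 49, 10, 0.55, 0, 0, 0.046, -58, 49, 10, 0.55],
)

```text
time_s: 2.28
tcp_pos: [0.601, -0.0129, 0.1903]
ee_rot: [0.789, 0.614, 0.0, -0.001]
contact_force: [0.1, -0.4, 0.2]
gripper_width: 0.0469
```

```bash
python3 - <<'E'
from h import *
goal([.602,-.016,.090],-14.6)
s=readout.state(); im,d=optics.read_camera("wrist"); cv2.imwrite("pics/w1.png",im)
i=optics.camera_info("wrist"); M=np.array(i["mount"]);K=np.array(i["intrinsics"]); print(K,M.round(3))
v,u=np.mgrid[:420,:560]; x=(u-K[0,2])/K[0,0]; y=(v-K[1,2])/K[1,1]; th=np.hypot(x,y); k=np.tan(np.minimum(th,1.4))/np.maximum(th,1e-9)
p=np.stack([x*k*d,y*k*d,d],-1)[(d>0)&(th<1.3)]
T=p@M[:3,:3].T+M[:3,3]; W=Ro.from_quat(s["ee_rot"]).apply(T)+s["tcp_pos"]
m=(W[:,2]>.085)&(W[:,2]<.115)&(np.hypot(W[:,0]-.602,W[:,1]+.016)<.07); Q=W[m]; print(m.sum(),np.percentile(Q[:,2],[5,50,95]).round(3))
top=Q[Q[:,2]>np.percentile(Q[:,2],95)-.007]
print(cv2.minAreaRect(top[:,:2].astype(np.float32)))
im,d=optics.read_camera("scene"); cv2.imwrite("pics/s1.png",im)
E
```

```text
ang -14.6 w [-0.0009 -0.0013  0.0059] 0.4 shift [ -2.8   1.8 100.3]
ang 165.4 w [ 2.0000e-03 -1.4000e-03 -3.1356e+00] 179.7 shift [ -2.8   1.8 100.3]
[[325.1922621    0.         272.31155093]
 [  0.         325.1922621  209.57219254]
 [  0.           0.           1.        ]] [[-0.001 -0.953 -0.304  0.077]
 [ 1.    -0.001 -0.    -0.001]
 [ 0.    -0.304  0.953 -0.125]
 [ 0.     0.     0.     1.   ]]
2205 [0.1   0.101 0.102]
((0.6012501120567322, -0.015790216624736786), (0.08047865331172943, 0.013990283943712711), 75.31665802001953)
```

View pics/w1.png

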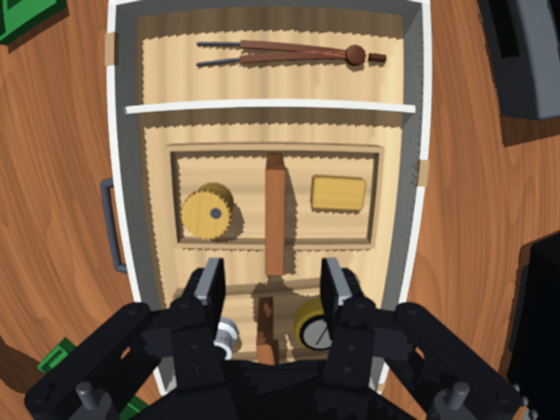

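Wrist view: the bar is at columns 265–285, between the open fingers at columns 210–340. It measures 80.5 x 14 mm at (0.601, -0.016), 75.3°. Descending.

>>> drive_tool(
  commands=[0, 0, 0.005, -3, 1, 25, 0.55, 0, 0, 0.005, -3, 1, 50, 0.55, 0, 0, 0.005, -3, 1, 75, 0.55, 0, 0, 0.005, -3, 1, 92, 0.55, 0, 0, 0.005, -3, 1, 101, 0.55],
)

```text
time_s: 3.0
tcp_pos: [0.6014, -0.0173, 0.0886]
ee_rot: [0.791, 0.611, -0.0, -0.0]
contact_force: [-0.4, 0.7, -0.7]
gripper_width: 0.0467
```

>>> drive_tool(
  commands=[0, 0, 0, 0, 0, 0, 0.55, 0, 0, 0, 0, 0, 0.4, 0, 0, 0, 0, 0, 0.3, 0, 0, 0, 0, 0, 0.25, 0, 0, 0, 0, 0, 0.22],
  squeeze=30,
)

```text
invalid input at $.commands: expected a multiple of 7 numbers
```

```bash
python3 - <<'E'
from h import *
goal([.6013,-.0158,.089],-14.65)
im,d=optics.read_camera("wrist"); cv2.imwrite("pics/w2.png",im)
E
```

```text
ang -14.65 w [-0.0008 -0.0001  0.0006] 0.1 shift [ 1.4 -0.4 -0.4]
ang 165.35 w [ 2.000e-04 -1.200e-03 -3.141e+00] 180.0 shift [ 1.4 -0.4 -0.4]
```

View pics/w2.png

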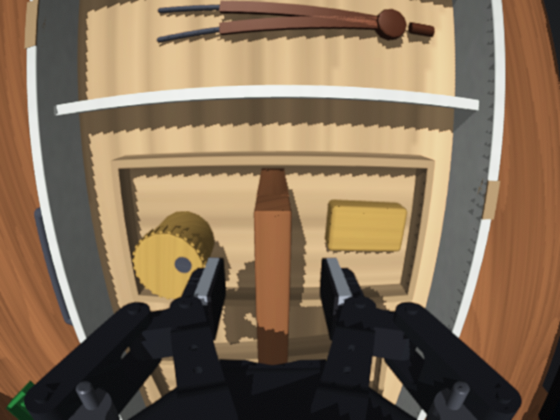

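The bar (columns 255–290) sits centred between the pads (columns 222–322). Closing.

>>> drive_tool(
  commands=[0, 0, 0, 0, 0, 0, 0.4, 0, 0, 0, 0, 0, 0, 0.28, 0, 0, 0, 0, 0, 0, 0.2, 0, 0, 0, 0, 0, 0, 0.12, 0, 0, 0, 0, 0, 0, 0.05],
  squeeze=30,
)

```text
time_s: 3.68
tcp_pos: [0.6016, -0.0178, 0.0899]
ee_rot: [0.792, 0.611, 0.0, -0.0]
contact_force: [-2.3, 0.8, 6.0]
gripper_width: 0.0136
```

>>> drive_tool(
  commands=[0, 0, 0, 0, 0, 0, 0, 0, 0, 0, 0, 0, 0, 0, 0, 0, 0, 0, 0, 0, 0, 0, 0, 0, 0, 0, 0, 0],
  squeeze=80,
)

```text
time_s: 4.18
tcp_pos: [0.6018, -0.0178, 0.0901]
ee_rot: [0.792, 0.611, 0.0, 0.0]
contact_force: [-1.6, 0.4, 6.7]
gripper_width: 0.0127
```

>>> drive_tool(
  commands=[0, 0, 0, 0, 0, -1, 0, 0, 0, 0, 0, 0, -3, 0, 0, 0, 0, 0, 0, -6, 0, 0, 0, 0, 0, 0, -9, 0, 0, 0, 0, 0, 0, -12, 0],
)

```text
time_s: 4.8
tcp_pos: [0.6016, -0.0179, 0.1014]
ee_rot: [0.792, 0.611, -0.0, -0.0]
contact_force: [-0.2, -0.1, -6.8]
gripper_width: 0.0129
```

>>> drive_tool(
  commands=[0, 0, 0, 0, 0, -2, 0, 0, 0, 0, 0, 0, -3, 0, 0, 0, 0, 0, 0, -3, 0, 0, 0, 0, 0, 0, -3, 0],
)

```text
time_s: 5.3
tcp_pos: [0.6016, -0.0179, 0.1042]
ee_rot: [0.792, 0.611, -0.0, -0.0]
contact_force: [0.5, 0.4, -5.9]
gripper_width: 0.0125
```

```bash
cat > chk.py <<'E'
from h import *
import sys
k=sys.argv[1]
for n in ("wrist","scene"):
    im,d=optics.read_camera(n); cv2.imwrite(f"pics/{n[0]}{k}.png",im); np.save(f"{n}{k}.npy",d)
s=readout.state(); print({a:np.round(s[a],4) for a in("time_s","tcp_pos","ee_rot","contact_force","torque","gripper_width")})
a=cv2.imread(f"pics/s{k}.png")[100:340,90:370]; b=cv2.imread(f"pics/w{k}.png")
cv2.imwrite(f"pics/m{k}.png",np.hstack([cv2.resize(a,(420,360)),cv2.resize(b,(380,360))]))
E
python3 chk.py 3
```

```text
{'time_s': np.float64(5.4), 'tcp_pos': array([ 0.6016, -0.0179,  0.1042]), 'ee_rot': array([ 7.916e-01,  6.111e-01, -0.000e+00, -1.000e-04]), 'contact_force': array([ 0.0532, -0.1725, -6.1812]), 'torque': array([ 0.0217,  0.0093, -0.0033]), 'gripper_width': np.float64(0.0126)}
```

View pics/m3.png

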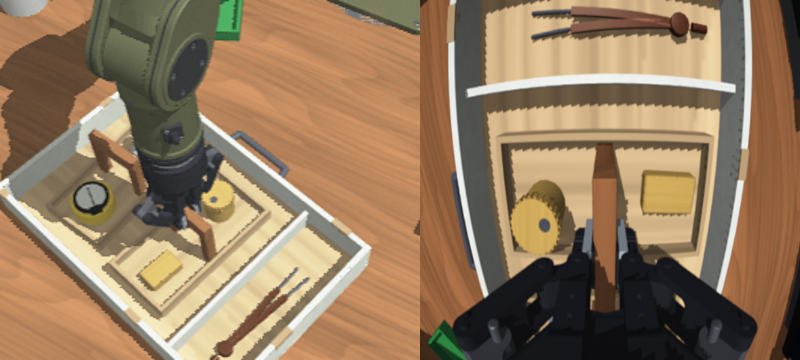

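Held: the load is 6.2 N with very little moment, and nothing has shifted. Lifting on.

>>> drive_tool(
  commands=[0, 0, 0, 0, 0, -3, 0, 0, 0, 0, 0, 0, -9, 0, 0, 0, 0, 0, 0, -17, 0, 0, 0, 0, 0, 0, -25, 0, 0, 0, 0, 0, 0, -33, 0],
)

```text
time_s: 6.02
tcp_pos: [0.6017, -0.0179, 0.1381]
ee_rot: [0.792, 0.611, 0.0, 0.0]
contact_force: [-0.9, 0.5, -6.3]
gripper_width: 0.0129
```

>>> drive_tool(
  commands=[0, 0, 0, 0, 0, -8, 0, 0, 0, 0, 0, 0, -16, 0, 0, 0, 0, 0, 0, -24, 0, 0, 0, 0, 0, 0, -32, 0, 0, 0, 0, 0, 0, -40, 0],
)

```text
time_s: 6.65
tcp_pos: [0.6015, -0.0179, 0.1778]
ee_rot: [0.792, 0.611, -0.0, -0.0]
contact_force: [0.1, 0.4, -6.4]
gripper_width: 0.0131
```

>>> drive_tool(
  commands=[0, 0, 0, 0, 0, -8, 0, 0, 0, 0, 0, 0, -16, 0, 0, 0, 0, 0, 0, -24, 0, 0, 0, 0, 0, 0, -29, 0, 0, 0, 0, 0, 0, -31, 0],
)

```text
time_s: 7.28
tcp_pos: [0.6018, -0.0179, 0.2087]
ee_rot: [0.792, 0.611, 0.0, 0.0]
contact_force: [-0.4, -0.2, -5.7]
gripper_width: 0.0126
```

>>> drive_tool(
  commands=[0, 0, 0, 0, 0, 0, 0, 0, 0, 0, 0, 0, 0, 0, 0, 0, 0, 0, 0, 0, 0, 0, 0, 0, 0, 0, 0, 0],
)

```text
time_s: 7.78
tcp_pos: [0.6016, -0.0179, 0.2081]
ee_rot: [0.792, 0.611, -0.0, -0.0]
contact_force: [0.4, -0.7, -5.9]
gripper_width: 0.0127
```

```bash
python3 chk.py 4; python3 - <<'E'
from h import *
d=np.load("scene4.npy"); P=cloud("scene",d); v,u=np.mgrid[:420,:560]
c=np.array([.6015,-.0165]);a=np.radians(-14.65);ex=np.array([np.cos(a),np.sin(a)]);ey=np.array([-ex[1],ex[0]])
lx=(P[...,:2]-c)@ex; ly=(P[...,:2]-c)@ey; z=P[...,2]
m=(d>0)&(abs(lx)<.105)&(abs(ly)<.055)&(z>.09)&(z<.2)
# rim and floor heights
for x0,x1,y0,y1 in [(.094,.101,-.03,.045),(-.101,-.094,-.045,.045),(.03,.09,.044,.05),(.02,.09,-.04,.04),(-.09,-.02,-.04,.04)]:
    k=m&(lx>x0)&(lx<x1)&(ly>y0)&(ly<y1); print((x0,y0),k.sum(),np.percentile(z[k],[5,25,50,75,95]).round(4) if k.any() else "")
k=m&(z<.138)&(z>.115)&(abs(lx)<.093)&(abs(ly)<.043)
A=np.c_[lx[k],ly[k],np.ones(k.sum())]; s=z[k]
for _ in range(8):
    f=np.linalg.lstsq(A,s,rcond=None)[0]; r_=s-A@f; g=abs(r_)<.002+0*r_; A,s=A[g],s[g]
print("floor plane slopes deg",np.degrees(f[:2]),"z0",f[2],len(s))
E
```

```text
{'time_s': np.float64(7.875), 'tcp_pos': array([ 0.6016, -0.0179,  0.2082]), 'ee_rot': array([ 7.916e-01,  6.111e-01, -0.000e+00, -1.000e-04]), 'contact_force': array([-0.0642,  0.1451, -5.6167]), 'torque': array([-0.0108,  0.0207, -0.0137]), 'gripper_width': np.float64(0.0128)}
(0.094, -0.03) 208 [0.1271 0.1362 0.1455 0.1474 0.1495]
(-0.101, -0.045) 241 [0.1298 0.1373 0.1441 0.147  0.1488]
(0.03, 0.044) 72 [0.1405 0.1454 0.1465 0.1474 0.1491]
(0.02, -0.04) 1472 [0.1278 0.1295 0.1311 0.1456 0.1494]
(-0.09, -0.04) 1151 [0.128  0.1301 0.1335 0.1725 0.1756]
floor plane slopes deg [-0.033453   -0.05673126] z0 0.13014186445925832 1667
```

View pics/m4.png

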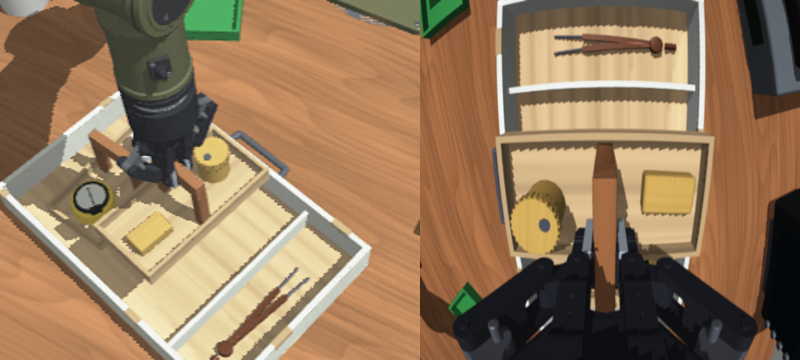

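The tray is level (slopes under 0.1°) with its underside at about 0.125 m, 70 mm above the drawer walls. The canister and the weight haven't moved on it.

```bash
python3 -c "
from h import *
print(order.finish_job())"
```

```text
the job is handed in; nothing more can be done
None
```

I lifted tray_a, which carries the canister and the chart weight, straight up out of the drawer. I handed the job in at about 7.9 s, still holding it over the drawer with an 80 N grip.

- **Height and level:** the depth image puts the tray's underside at about 0.125 m, roughly 70 mm above the top of the drawer walls. The tray floor slopes less than 0.1° each way.
- **Grip:** the load is steady at about 5.6–6 N with no notable moment. The finger opening held at 12.5–13 mm, slightly under the bar's nominal 14 mm.
- **Everything else:** in the pictures, the canister and chart weight stayed put on the tray. The other tray and the dividers look unmoved by eye; I did not measure them.

One early gripper-close command was refused for a wrong count of numbers and moved nothing. No check failed or disagreed.

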